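# Find the tea tin with the iron ball by shaking

### The job

The cast-iron cooking ball for the soup pot lies loose in one of the three identical green tea tins; the other two are packed tight with tea. Going from your left to your right, lift each tin clear of the worktop, give it a brisk back-and-forth shake in the air to feel whether it rattles, and stand it back upright where it was (the last may stay in hand if it is the one). Then take the tin that rattles and finish holding it still and level, lid up, about 15 cm above the middle of the round wooden tray for the cook to take, without putting it down or letting go; leave everything else alone.

Things in the scene. Friction and masses are not known exactly. Their poses are not given: they have to be found in the camera images.
- tin_left: the tin farthest to the robot's left (+y); three identical closed tea tins, green with brass lids, stand on the worktop. Each is a rigid box 136 mm long (its x), 62 mm wide (its y) and 66 mm tall, the lid (top 17 mm) stuck fast; origin at the centre of its underside, z up. A tin weighs 0.12 to 0.45 kg without the ball, so weight does not tell
- tin_middle: the middle tin, like the left one. One of the three, any of them, holds a loose cast-iron ball (32 mm across, 120 g) that rolls freely in a space 128 mm long, 54 mm wide and 56 mm high; in the others nothing moves
- tin_right: the tin farthest to the robot's right (-y), like the others. When a held tin is rocked or swung end for end, the ball strikes its end walls: the moment on the tool about the finger line (the tin's y) jumps by 0.3 N m or more and rings at some 30 Hz for a few tenths of a second. With a silent tin at rest it stays within the noise, about 0.03 N m
- tray: round wooden serving tray, 180 mm across, its rim 16 mm high, empty, fixed, beyond the row of tins as seen from the robot; origin at the centre of its underside, on the worktop
- cup: small stainless steel cup, 68 mm across, 75 mm tall, mouth up on the worktop beyond the right tin; origin at the centre of its underside; leave alone
- bowl_table: grey stoneware rice bowl, 124 mm across, 58 mm tall, mouth up on the worktop, to the right of the tins; origin at the centre of its underside; leave alone
- dish: small shallow blue sauce dish, 80 mm across, 18 mm tall, on the worktop beyond the left tin; origin at the centre of its underside; leave alone
- colander: red plastic colander with two loop handles, 212 mm across (242 mm over the handles), 87 mm tall, on the worktop to the left of the tins; origin at the centre of its underside; leave alone
Not all that is in view belongs to the job. Leave any purple look-alike of the tin_right alone. Leave any purple look-alike of the tin_middle alone.

How it is judged (in metres and radians):
On the way, in this order (a step that is already met when the one before it is completed fails the run):
1. the left tin is up in the air, at a stop or turning point (height (world z) of tin_left above 0.03 m and linear speed of tin_left below 0.06 m/s and angular speed of tin_left below 0.6 rad/s).
2. the left tin is shaken: a brisk stroke in the air (height (world z) of tin_left above 0.03 m and (linear speed of tin_left above 0.12 m/s or angular speed of tin_left above 1.2 rad/s)).
3. the left tin stops or turns, still in the air (all of step 1).
4. the middle tin is up in the air, at a stop or turning point, the tins before it standing where they stood (height (world z) of tin_middle above 0.03 m and linear speed of tin_middle below 0.06 m/s and angular speed of tin_middle below 0.6 rad/s and height (world z) of tin_left below 0.008 m and angle between tin_left's own z axis and vertical below 0.1 rad and distance of tin_left from where it was at the start of the episode below 0.04 m).
5. the middle tin is shaken: a brisk stroke in the air (height (world z) of tin_middle above 0.03 m and (linear speed of tin_middle above 0.12 m/s or angular speed of tin_middle above 1.2 rad/s)).
6. the middle tin stops or turns, still in the air (height (world z) of tin_middle above 0.03 m and linear speed of tin_middle below 0.06 m/s and angular speed of tin_middle below 0.6 rad/s).
7. the right tin is up in the air, at a stop or turning point, the tins before it standing where they stood (height (world z) of tin_right above 0.03 m and linear speed of tin_right below 0.06 m/s and angular speed of tin_right below 0.6 rad/s and height (world z) of each of tin_left, tin_middle below 0.008 m and angle between each of tin_left, tin_middle's own z axis and vertical below 0.1 rad and distance of each of tin_left, tin_middle from where it was at the start of the episode below 0.04 m).
8. the right tin is shaken: a brisk stroke in the air (height (world z) of tin_right above 0.03 m and (linear speed of tin_right above 0.12 m/s or angular speed of tin_right above 1.2 rad/s)).
9. the right tin stops or turns, still in the air (height (world z) of tin_right above 0.03 m and linear speed of tin_right below 0.06 m/s and angular speed of tin_right below 0.6 rad/s).
At the end, for the whole second after the job is handed in: The tin with the ball is held by the fingers, still, within 15 degrees of upright, its underside 8 to 28 cm above the worktop and its axis within 60 mm of the tray's centre; the other two tins stand upright on the worktop within 40 mm of where they started (((distance between iron_ball_c0 and tin_left below 0.1 m and contact force between the fingers and tin_left above 2 N and height (world z) of tin_left between 0.08 and 0.28 m and horizontal distance between tin_left and tray below 0.06 m and angle between tin_left's own z axis and vertical below 0.26 rad and linear speed of tin_left below 0.03 m/s and (height (world z) of tin_middle below 0.008 m and angle between tin_middle's own z axis and vertical below 0.1 rad and distance of tin_middle from where it was at the start of the episode below 0.04 m) and (height (world z) of tin_right below 0.008 m and angle between tin_right's own z axis and vertical below 0.1 rad and distance of tin_right from where it was at the start of the episode below 0.04 m)) or (distance between iron_ball_c0 and tin_middle below 0.1 m and contact force between the fingers and tin_middle above 2 N and height (world z) of tin_middle between 0.08 and 0.28 m and horizontal distance between tin_middle and tray below 0.06 m and angle between tin_middle's own z axis and vertical below 0.26 rad and linear speed of tin_middle below 0.03 m/s and (height (world z) of tin_left below 0.008 m and angle between tin_left's own z axis and vertical below 0.1 rad and distance of tin_left from where it was at the start of the episode below 0.04 m) and (height (world z) of tin_right below 0.008 m and angle between tin_right's own z axis and vertical below 0.1 rad and distance of tin_right from where it was at the start of the episode below 0.04 m)) or (distance between iron_ball_c0 and tin_right below 0.1 m and contact force between the fingers and tin_right above 2 N and height (world z) of tin_right between 0.08 and 0.28 m and horizontal distance between tin_right and tray below 0.06 m and angle between tin_right's own z axis and vertical below 0.26 rad and linear speed of tin_right below 0.03 m/s and (height (world z) of tin_left below 0.008 m and angle between tin_left's own z axis and vertical below 0.1 rad and distance of tin_left from where it was at the start of the episode below 0.04 m) and (height (world z) of tin_middle below 0.008 m and angle between tin_middle's own z axis and vertical below 0.1 rad and distance of tin_middle from where it was at the start of the episode below 0.04 m)))); the arm keeps its last pose, push and grip.
It fails at once if one of the things on the worktop (cup, bowl, dish, colander) is moved more than 30 mm (distance of any of cup, bowl_table, dish, colander from where it was at the start of the episode above 0.03 m).
It fails at once if something on the drying rack is moved more than 30 mm, or its drip-tray flap is pushed (distance of any of bowl_rack_c1, chopsticks_c1 from where it was at the start of the episode above 0.03 m or distance of flap_c0 from where it was at the start of the episode above 0.012 m).
It also fails if it takes over 72 s, if anything falls off the work surface, if the arm or the gripper's body presses on something with over 40 N, if the wrist force passes 120 N, or if a joint passes its speed limit or range.

### The arm

A 7-joint arm with a two-finger parallel gripper is mounted at the origin on the work surface. World frame = base frame: x ahead of the robot, y to its left, z up, the work surface at z = 0. Lengths are in mm, angles in rad, forces in N, time in s.
With the tool pointing down it reaches from about 400 to 875 mm from the base axis. Payload 4.4 kg.
Tool frame: the origin (TCP) lies at the very end of the fingers, on their centre line; the grasp point (between the pads) lies 19 mm behind it; z points along the fingers, y is the line along which they close (so a half turn about z gives the same grasp; the last joint's range is limited). The gripper opens to 85 mm and grips with 20 to 120 N. Pads are 22 mm wide; open, the fingers measure 114 mm over their backs; the gripper's body (76 mm by 85 mm) begins 54 mm behind the grasp point. The pads swing forward as they close: fully open they stand 13 mm farther back than shut.
Start: joints at [1.148, 0.628, 0.038, 1.517, -0.027, 0.996, -0.02], TCP at [227.058, -609.067, 231.313] pointing down, gripper open.
Joint ranges: [-3.06, 3.06], [-0.37, 2.12], [-1.25, 1.32], [0.18, 2.47], [-1.1, 4.24], [0.23, 1.98], [-2.94, 2.94]. Speed limits (rad/s): [2.57, 2.57, 3.14, 3.14, 3.14, 3.14, 3.14].

### API

Orientations are given as [roll, pitch, yaw] about the fixed x, y, z axes, in that order (R = Rz(yaw) Ry(pitch) Rx(roll)).
In Python, from cell import read_state, get_image, camera_params, finish_job gives the robot as it stands.
- The arm moves only by the tool arm_command, never from a script. Its argument "deltas" is a list of rows, each an object of numbers: "dx", "dy", "dz": the shift along the world's x, y, z in m; "yaw": the turn about the world's z in degrees; "jaw": the opening, from 0 (shut) to 1 (fully open). A call has 1 to 20 rows; each row is the pose to reach, as a shift and turn from the pose commanded when the call began; what a row does not reach only later rows make up. A row lasts 1/10 s, in which the tool goes at most 50 mm and 8.59 degrees, less where a joint would pass 70% of its speed; a pose out of reach is approached as far as the arm can. A call with a gripper value outside its range is refused whole. The fingers move at their own pace and stop on an object; the grip force is fixed at half the most. Time passes only in rows, so rows that repeat a pose let the fingers close. It gives the time, the measured TCP pose, the force, the opening and the grip force at its end, in the units of the state.
- read_state(): the state, without advancing time (a new reading comes with each control period).
- get_image(name): name is "scene" or "top" or "wrist"; returns (picture, depth): 400x640x3 uint8, red, green, blue; 400x640 float32, mm along the optical axis (not along the pixel's ray), 0 where there is no reading.
- camera_params(name): a dict with "camera_matrix" (3x3 intrinsics, pixels), "k1" (the pictures are not rectified: a ray, as slopes to the right and down, at radius r is drawn at 1 + k1 r^2 times it, then the intrinsics apply), "extrinsics" (4x4, takes a point from camera to world coordinates). Camera axes: x right, y down, z forward; pixel columns grow to the right and rows downward; lengths in mm; the calibration is good to about 2 mm. A picture is of the moment at which its call begins: read the wrist's pose just before it. camera_params takes no time and is no camera call; for the wrist camera it gives the pose at the moment of the call.
- finish_job(): hands the job in; it is judged then, once.
The state is a dict: "clock": time; "qpos": joint angles; "qd": joint speeds; "tau": joint torques, N m; "eef_pos": TCP position; "tool_rot": TCP orientation; "force": force on the tool from outside, world axes, zero at the start; "torque": the same for the moment, N m; "width": finger opening in mm; "gripper_force": force on a finger pad.
Only numpy, scipy, OpenCV 4.12 (cv2) and the standard library are available. Lean on these libraries where they do the work, as an engineer would, in place of code of your own. Each camera call takes 0.05 s, during which the arm holds its last target. There are 200 camera calls.

## Working session

There is one attempt and no reset: what is moved stays moved. The work goes in short steps, Python scripts to look and compute and a tool call to move; the robot and the scene stay as the last step left them, time stands still between calls to the robot, and variables do not carry over. Pictures are saved under pics/ and viewed, at most 10 in all, crops included, and the job is handed in when it is done.

Besides the shell and the picture viewer there is one more tool, called after ">>>" as name(argument=value, ...), one argument or row to a line, values as JSON. arm_command: Moves the arm, as the interface text tells. Its arguments: {"type":"object","properties":{"deltas":{"type":"array"}},"required":["deltas"]}

```bash
mkdir -p pics; ls
cat > h.py <<'E'
import numpy as np, cv2, json
from cell import *
def pts(name, dep, P=None):
    P=P or camera_params(name); K=np.array(P["camera_matrix"]);k=P["k1"];T=np.array(P["extrinsics"])
    v,u=np.mgrid[:dep.shape[0],:dep.shape[1]].astype(float)
    o=cv2.undistortPoints(np.stack([u,v],-1).reshape(-1,1,2),K,np.array([k,0,0,0.])).reshape(dep.shape+(2,))
    c=np.concatenate([o,np.ones(dep.shape+(1,))],-1)*dep[...,None]
    return c@T[:3,:3].T+T[:3,3]
E
python3 - <<'E'
from h import *
s=read_state(); print(s)
for n in("top","scene"):
    im,d=get_image(n); cv2.imwrite(f"pics/{n}0.png",im[...,::-1]); np.savez(f"{n}0.npz",im=im,d=d)
    print(n,camera_params(n))
E
```

```text
pics
{'clock': 0.0, 'qpos': array([ 1.14817265,  0.62933157,  0.03845097,  1.51842194, -0.02699392,
        0.99633473, -0.02000334]), 'qd': array([-3.01867922e-05, -8.68200511e-04, -9.74106777e-04, -2.23882904e-04,
        3.27907940e-04,  1.97744228e-03,  6.44328036e-04]), 'tau': array([-6.31872335e-04, -5.63402903e+01,  1.22581534e+00, -1.93444151e+01,
        1.09290596e-02,  1.06931623e-02,  8.81630001e-06]), 'eef_pos': array([ 226.83101134, -608.42559042,  230.38147435]), 'tool_rot': array([-3.13961571e+00,  3.71904456e-05,  3.56815168e-01]), 'force': array([0.66941063, 0.41049141, 0.82787544]), 'torque': array([0.0168772 , 0.0274106 , 0.02220396]), 'gripper_force': 0.0, 'width': 85.7275221357261}
top {'camera_matrix': array([[379.57558044,   0.        , 316.63687794],
       [  0.        , 379.57558044, 194.36140907],
       [  0.        ,   0.        ,   1.        ]]), 'k1': -0.09036567912445026, 'extrinsics': array([[ 2.46070609e-03, -9.93613779e-01,  1.12807815e-01,
         3.89006155e+02],
       [-9.99934486e-01, -1.18376771e-03,  1.13851772e-02,
         1.70081800e+01],
       [-1.11789307e-02, -1.12828440e-01, -9.93551596e-01,
         1.06709516e+03],
       [ 0.00000000e+00,  0.00000000e+00,  0.00000000e+00,
         1.00000000e+00]])}
scene {'camera_matrix': array([[391.78934759,   0.        , 316.0611242 ],
       [  0.        , 391.78934759, 201.75488945],
       [  0.        ,   0.        ,   1.        ]]), 'k1': -0.09236138835623811, 'extrinsics': array([[-8.14606234e-01,  3.24801027e-01, -4.80542378e-01,
         1.02212050e+03],
       [ 5.79579532e-01,  4.87903384e-01, -6.52715753e-01,
         6.99637353e+02],
       [ 2.24555055e-02, -8.10218847e-01, -5.85697166e-01,
         6.54147373e+02],
       [ 0.00000000e+00,  0.00000000e+00,  0.00000000e+00,
         1.00000000e+00]])}
```

View pics/top0.png

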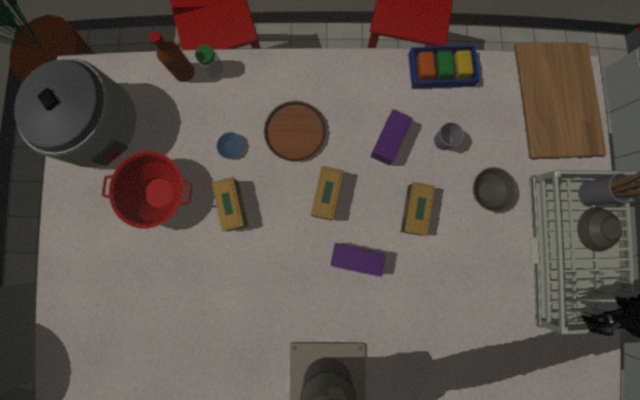

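View pics/scene0.png

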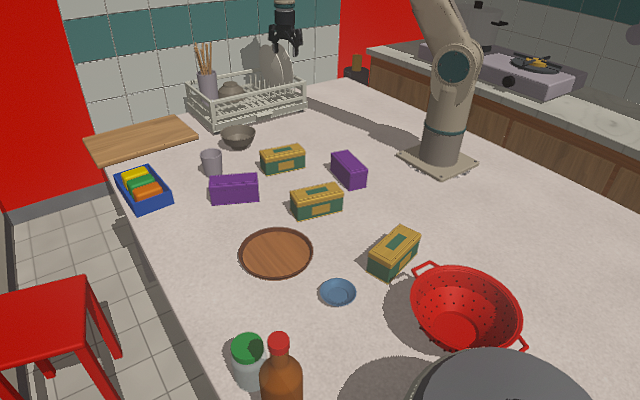

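The top view shows three brass-lidded green tins at (228,204), (327,193) and (418,209). The purple look-alikes are at (391,137) and (358,260), the tray is at (295,131), and the gripper hangs over the rack at right. By the description, the tins are the three brass/green ones and the purple boxes are left alone. The scene view agrees.

```bash
python3 - <<'E'
from h import *
f=np.load("top0.npz"); im,d=f["im"],f["d"]; X=pts("top",d)
hsv=cv2.cvtColor(im,cv2.COLOR_RGB2HSV)
brass=cv2.inRange(hsv,(14,90,60),(32,255,255)); 
green=cv2.inRange(hsv,(60,60,20),(95,255,200))
m=((brass|green)>0)&(X[...,2]>56)&(X[...,2]<78)&(X[...,0]<750)
n,l,st,c=cv2.connectedComponentsWithStats(m.astype(np.uint8))
vis=im.copy()
for i in range(1,n):
    if st[i,4]<300: continue
    p=X[l==i]; r=cv2.minAreaRect(p[:,:2].astype(np.float32)); b=cv2.boxPoints(r)
    e=[b[1]-b[0],b[2]-b[1]]; e=max(e,key=np.linalg.norm); a=np.degrees(np.arctan2(e[1],e[0]))
    a=(a+90)%180-90
    # axis direction via PCA
    print(c[i],st[i,4],"ctr",r[0],"size",r[1],"long-axis deg",a,"z",np.median(p[:,2]),p[:,:2].mean(0))
# everything tall: objects table
for nm,(u,v) in dict(tray=(295,131),pm=(358,260),pr=(391,137),cup=(450,137),bowl=(494,190),dish=(231,146),col=(160,193),rackbowl=(600,230)).items(): print(nm,X[v,u])
# tray by wood mask z
w=cv2.inRange(hsv,(3,70,40),(16,200,230))>0
n,l,st,c=cv2.connectedComponentsWithStats((w&(abs(X[...,2]-8)<14)).astype(np.uint8))
i=l[131,295]; p=X[l==i]; print("tray",st[i],cv2.minEnclosingCircle(p[:,:2].astype(np.float32)))
pu=cv2.inRange(hsv,(125,80,30),(160,255,255))>0
n,l,st,c=cv2.connectedComponentsWithStats((pu&(X[...,2]>50)).astype(np.uint8))
for i in range(1,n):
  if st[i,4]>300: p=X[l==i]; print("purple",cv2.minAreaRect(p[:,:2].astype(np.float32)),cv2.boxPoints(cv2.minAreaRect(p[:,:2].astype(np.float32))).round(),np.median(p[:,2]))
# obstacles near tool path: max z in x>100,y<-450
q=X[(X[...,1]<-420)&(X[...,0]>0)&(d>0)]; print(np.percentile(q[:,2],[50,90,99,100]))
E
python3 - <<'E'
import cv2;im=cv2.imread('pics/top0.png')[90:290,190:450];cv2.imwrite('pics/crop0.png',cv2.resize(im,None,fx=3,fy=3,interpolation=2)[:600])
E
```

```text
[327.03996283 192.67379182] 1076 ctr (508.4125061035156, 0.7353973388671875) size (60.82197189331055, 135.0880584716797) long-axis deg -12.52565 z 65.3825322832069 [507.47438323   0.82152082]
[227.47560976 203.74953096] 1066 ctr (477.57159423828125, 267.9370422363281) size (135.85211181640625, 61.626277923583984) long-axis deg 13.039307 z 64.80335321297827 [477.46783859 266.69654988]
[419.59028414 208.69294225] 1091 ctr (465.3979187011719, -246.68844604492188) size (61.59101486206055, 134.93641662597656) long-axis deg -10.083199 z 65.31914668416664 [ 464.95301589 -245.09986604]
tray [692.78789644  91.85873802   6.54787517]
pm [330.29932936 -80.04538509  64.59072961]
pr [ 659.88676283 -173.04992823   64.09228655]
cup [ 677.63256336 -357.03160764    3.09406138]
bowl [ 522.34148923 -477.17390374    8.42185025]
dish [650.28675629 277.09093658   2.30099465]
col [513.45951167 481.49610238   1.07117918]
rackbowl [ 403.72621079 -712.12114376  120.57058534]
tray [ 265  102   61   59 2803] ((692.3258666992188, 91.58013153076172), 88.36038208007812)
purple ((548.65185546875, -111.30235290527344), (66.18717193603516, 404.2531433105469), 60.50880432128906) [[ 356.  -41.]
 [ 708. -240.]
 [ 741. -182.]
 [ 389.   17.]] 65.52498601578276
purple ((337.14923095703125, -60.46033477783203), (175.66934204101562, 62.46864700317383), 75.77745819091797) [[ 285. -138.]
 [ 346. -153.]
 [ 389.   17.]
 [ 328.   32.]] 65.35686733010095
[  3.3848851   97.57507756 344.80828359 402.23846892]
```

View pics/crop0.png

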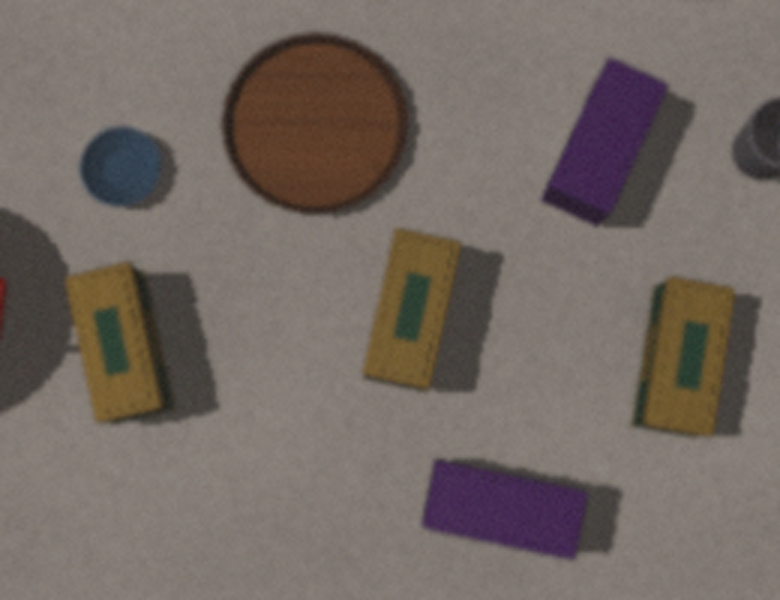

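The crop confirms the brass/green tins, at crop pixels (115,342), (412,308) and (685,355). The sizes come out at about 135×61 mm with lid height about 65 mm, which matches the description.

>>> arm_command(
  deltas=[
    {"dx":0.213,"dy":0.309,"dz":0,"yaw":-7.4,"jaw":1},
    {"dx":0.213,"dy":0.309,"dz":0,"yaw":-7.4,"jaw":1},
    {"dx":0.213,"dy":0.309,"dz":0,"yaw":-7.4,"jaw":1},
    {"dx":0.213,"dy":0.309,"dz":0,"yaw":-7.4,"jaw":1},
    {"dx":0.213,"dy":0.309,"dz":0,"yaw":-7.4,"jaw":1},
    {"dx":0.213,"dy":0.309,"dz":0,"yaw":-7.4,"jaw":1},
    {"dx":0.213,"dy":0.309,"dz":0,"yaw":-7.4,"jaw":1},
    {"dx":0.213,"dy":0.309,"dz":0,"yaw":-7.4,"jaw":1},
    {"dx":0.2505,"dy":0.8765,"dz":-0.08,"yaw":-7.4,"jaw":1},
    {"dx":0.2505,"dy":0.8765,"dz":-0.08,"yaw":-7.4,"jaw":1},
    {"dx":0.2505,"dy":0.8765,"dz":-0.08,"yaw":-7.4,"jaw":1},
    {"dx":0.2505,"dy":0.8765,"dz":-0.08,"yaw":-7.4,"jaw":1},
    {"dx":0.2505,"dy":0.8765,"dz":-0.08,"yaw":-7.4,"jaw":1},
    {"dx":0.2505,"dy":0.8765,"dz":-0.08,"yaw":-7.4,"jaw":1},
    {"dx":0.2505,"dy":0.8765,"dz":-0.08,"yaw":-7.4,"jaw":1},
    {"dx":0.2505,"dy":0.8765,"dz":-0.08,"yaw":-7.4,"jaw":1},
    {"dx":0.2505,"dy":0.8765,"dz":-0.08,"yaw":-7.4,"jaw":1},
    {"dx":0.2505,"dy":0.8765,"dz":-0.08,"yaw":-7.4,"jaw":1},
    {"dx":0.2505,"dy":0.8765,"dz":-0.08,"yaw":-7.4,"jaw":1},
    {"dx":0.2505,"dy":0.8765,"dz":-0.08,"yaw":-7.4,"jaw":1},
  ],
)

```text
clock: 2.1
eef_pos: [476.4, 273.2, 150.4]
tool_rot: [-3.139, 0.0, 0.233]
force: [0.4, -0.3, 0.1]
width: 85.7
gripper_force: 0.0
```

```bash
cat >> h.py <<'E'
def lid(name="wrist",lo=52,hi=80,near=None):
    s=read_state(); P=camera_params(name); im,d=get_image(name); X=pts(name,d,P)
    hsv=cv2.cvtColor(im,cv2.COLOR_RGB2HSV)
    m=((cv2.inRange(hsv,(14,90,30),(34,255,255))|cv2.inRange(hsv,(60,60,20),(95,255,200)))>0)&(X[...,2]>lo)&(X[...,2]<hi)&(X[...,0]<760)
    m=cv2.morphologyEx(m.astype(np.uint8),cv2.MORPH_OPEN,np.ones((3,3)))
    n,l,st,c=cv2.connectedComponentsWithStats(m); out=[]
    for i in range(1,n):
        if st[i,4]<300: continue
        p=X[l==i]; r=cv2.minAreaRect(p[:,:2].astype(np.float32)); b=cv2.boxPoints(r)
        e=max([b[1]-b[0],b[2]-b[1]],key=np.linalg.norm); a=(np.degrees(np.arctan2(e[1],e[0]))+90)%180-90
        out.append((np.round(c[i]),np.round(r[0],1),np.round(r[1],1),round(a,1),round(np.median(p[:,2]),1)))
    return s,im,out
E
python3 - <<'E'
from h import *
for k in range(2):
    s,im,o=lid(); print(s["eef_pos"],np.degrees(s["tool_rot"][2]),o)
cv2.imwrite("pics/w1.png",im[...,::-1])
E
```

```text
[476.37566886 273.16320331 150.43724086] 13.37485686693974 [(array([321., 194.]), array([479.1, 269.4]), array([135.3,  61.8]), np.float32(14.0), np.float64(66.2)), (array([607., 256.]), array([500. ,   5.7]), array([ 62.2, 114.6]), np.float32(-12.0), np.float64(64.8))]
[476.29550995 276.3463627  150.13131185] 13.551675142101411 [(array([325., 195.]), array([479.1, 269.2]), array([135.4,  61.8]), np.float32(14.1), np.float64(66.2)), (array([609., 261.]), array([497.2,   5.7]), array([ 63.2, 108.9]), np.float32(-12.5), np.float64(64.9))]
```

View pics/w1.png

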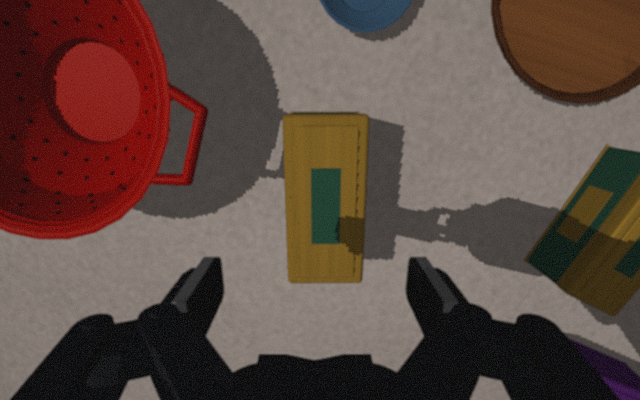

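The wrist view shows the left tin centred at (325,195) with clear space on both sides; the colander handle at (205,145) is outside the finger reach. Now descend and grip.

>>> arm_command(
  deltas=[
    {"dx":0.001,"dy":0.001,"dz":0,"yaw":0.5,"jaw":1},
    {"dx":0.001,"dy":0.001,"dz":0,"yaw":0.5,"jaw":1},
    {"dx":0.001,"dy":0.001,"dz":0,"yaw":0.5,"jaw":1},
    {"dx":0.001,"dy":0.001,"dz":-0.03,"yaw":0.5,"jaw":1},
    {"dx":0.001,"dy":0.001,"dz":-0.06,"yaw":0.5,"jaw":1},
    {"dx":0.001,"dy":0.001,"dz":-0.09,"yaw":0.5,"jaw":1},
    {"dx":0.001,"dy":0.001,"dz":-0.115,"yaw":0.5,"jaw":1},
    {"dx":0.001,"dy":0.001,"dz":-0.13,"yaw":0.5,"jaw":1},
    {"dx":0.001,"dy":0.001,"dz":-0.133,"yaw":0.5,"jaw":1},
    {"dx":0.001,"dy":0.001,"dz":-0.133,"yaw":0.5,"jaw":1},
    {"dx":0.001,"dy":0.001,"dz":-0.133,"yaw":0.5,"jaw":1},
  ],
)

```text
clock: 3.3
eef_pos: [479.5, 268.7, 19.4]
tool_rot: [-3.141, -0.002, 0.236]
force: [0.4, -0.2, 0.3]
width: 85.5
gripper_force: 0.0
```

>>> arm_command(
  deltas=[
    {"jaw":0},
    {"jaw":0},
    {"jaw":0},
    {"jaw":0},
    {"jaw":0},
    {"jaw":0},
  ],
)

```text
invalid input at $.deltas[0]: expected keys dx, dy, dz, yaw, jaw
```

>>> arm_command(
  deltas=[
    {"dx":0,"dy":0,"dz":0,"yaw":0,"jaw":0},
    {"dx":0,"dy":0,"dz":0,"yaw":0,"jaw":0},
    {"dx":0,"dy":0,"dz":0,"yaw":0,"jaw":0},
    {"dx":0,"dy":0,"dz":0,"yaw":0,"jaw":0},
    {"dx":0,"dy":0,"dz":0,"yaw":0,"jaw":0},
    {"dx":0,"dy":0,"dz":0,"yaw":0,"jaw":0},
  ],
)

```text
clock: 3.9
eef_pos: [479.1, 269.0, 19.5]
tool_rot: [-3.141, -0.002, 0.237]
force: [-0.2, 0.1, 6.0]
width: 61.1
gripper_force: 66.5
```

>>> arm_command(
  deltas=[
    {"dx":0,"dy":0,"dz":0.02,"yaw":0,"jaw":0},
    {"dx":0,"dy":0,"dz":0.05,"yaw":0,"jaw":0},
    {"dx":0,"dy":0,"dz":0.08,"yaw":0,"jaw":0},
    {"dx":0,"dy":0,"dz":0.105,"yaw":0,"jaw":0},
    {"dx":0,"dy":0,"dz":0.12,"yaw":0,"jaw":0},
    {"dx":0,"dy":0,"dz":0.12,"yaw":0,"jaw":0},
    {"dx":0,"dy":0,"dz":0.12,"yaw":0,"jaw":0},
    {"dx":0,"dy":0,"dz":0.12,"yaw":0,"jaw":0},
    {"dx":0,"dy":0,"dz":0.12,"yaw":0,"jaw":0},
    {"dx":0,"dy":0,"dz":0.12,"yaw":0,"jaw":0},
  ],
)

```text
clock: 4.9
eef_pos: [478.1, 268.1, 137.4]
tool_rot: [3.141, 0.002, 0.236]
force: [0.2, 0.3, -5.2]
width: 61.2
gripper_force: 67.6
```

```bash
cat >> h.py <<'E'
def ring(n=12):
    T=[]
    for _ in range(n):
        s=read_state(); y=s["tool_rot"][2]; t=s["torque"]; T.append([s["clock"],-t[0]*np.sin(y)+t[1]*np.cos(y),s["force"][2],np.degrees(s["tool_rot"][1])]); get_image("top")
    T=np.array(T); print(np.round(T[:,1],3),"std",T[:,1].std().round(3),"range",np.ptp(T[:,1]).round(3),"Fz",T[:,2].mean().round(2)); print(s["clock"],s["eef_pos"],s["width"],s["gripper_force"])
E
python3 -c "
from h import *
ring(6)"
```

```text
[-0.025 -0.01   0.015  0.02   0.05   0.018] std 0.024 range 0.075 Fz -4.64
5.15 [478.52842587 268.37033839 138.14588651] 61.21785715320368 67.58739352226257
```

>>> arm_command(
  deltas=[
    {"dx":0.039,"dy":0.009,"dz":0,"yaw":0,"jaw":0},
    {"dx":0.078,"dy":0.019,"dz":0,"yaw":0,"jaw":0},
    {"dx":0.117,"dy":0.028,"dz":0,"yaw":0,"jaw":0},
    {"dx":0.078,"dy":0.019,"dz":0,"yaw":0,"jaw":0},
    {"dx":0.039,"dy":0.009,"dz":0,"yaw":0,"jaw":0},
    {"dx":0,"dy":0,"dz":0,"yaw":0,"jaw":0},
    {"dx":0.039,"dy":0.009,"dz":0,"yaw":0,"jaw":0},
    {"dx":0.078,"dy":0.019,"dz":0,"yaw":0,"jaw":0},
    {"dx":0.117,"dy":0.028,"dz":0,"yaw":0,"jaw":0},
    {"dx":0.078,"dy":0.019,"dz":0,"yaw":0,"jaw":0},
    {"dx":0.039,"dy":0.009,"dz":0,"yaw":0,"jaw":0},
    {"dx":0,"dy":0,"dz":0,"yaw":0,"jaw":0},
    {"dx":0,"dy":0,"dz":0,"yaw":0,"jaw":0},
  ],
)

```text
clock: 6.5
eef_pos: [470.4, 266.0, 137.1]
tool_rot: [3.14, 0.012, 0.239]
force: [-1.8, 0.3, -4.8]
width: 61.6
gripper_force: 80.9
```

```bash
python3 -c "
from h import *
ring(16)"
```

```text
[ 2.300e-01  4.100e-02 -1.455e+00 -7.990e-01 -5.370e-01 -7.700e-02
 -7.500e-02  9.000e-03 -9.100e-02  7.000e-03 -6.400e-02 -7.100e-02
  1.200e-02  1.000e-03 -5.100e-02 -4.900e-02] std 0.402 range 1.686 Fz -4.38
7.25 [478.62870016 268.39257132 138.26638727] 61.28384363069339 83.18792223930359
```

>>> arm_command(
  deltas=[
    {"dx":0,"dy":0,"dz":-0.03,"yaw":0,"jaw":0},
    {"dx":0,"dy":0,"dz":-0.06,"yaw":0,"jaw":0},
    {"dx":0,"dy":0,"dz":-0.085,"yaw":0,"jaw":0},
    {"dx":0,"dy":0,"dz":-0.1,"yaw":0,"jaw":0},
    {"dx":0,"dy":0,"dz":-0.11,"yaw":0,"jaw":0},
    {"dx":0,"dy":0,"dz":-0.115,"yaw":0,"jaw":0},
    {"dx":0,"dy":0,"dz":-0.118,"yaw":0,"jaw":0},
    {"dx":0,"dy":0,"dz":-0.12,"yaw":0,"jaw":0},
    {"dx":0,"dy":0,"dz":-0.12,"yaw":0,"jaw":0},
    {"dx":0,"dy":0,"dz":-0.12,"yaw":0,"jaw":0},
  ],
)

```text
clock: 8.3
eef_pos: [482.8, 269.7, 20.8]
tool_rot: [-3.14, -0.009, 0.236]
force: [3.5, 0.2, 3.3]
width: 61.3
gripper_force: 84.0
```

>>> arm_command(
  deltas=[
    {"dx":0,"dy":0,"dz":0,"yaw":0,"jaw":0.85},
    {"dx":0,"dy":0,"dz":0,"yaw":0,"jaw":0.9},
    {"dx":0,"dy":0,"dz":0,"yaw":0,"jaw":1},
    {"dx":0,"dy":0,"dz":0,"yaw":0,"jaw":1},
    {"dx":0,"dy":0,"dz":0,"yaw":0,"jaw":1},
    {"dx":0,"dy":0,"dz":0.03,"yaw":0,"jaw":1},
    {"dx":0,"dy":0,"dz":0.08,"yaw":0,"jaw":1},
    {"dx":0,"dy":0,"dz":0.13,"yaw":0,"jaw":1},
    {"dx":0,"dy":0,"dz":0.133,"yaw":0,"jaw":1},
  ],
)

```text
clock: 9.2
eef_pos: [482.1, 270.4, 157.2]
tool_rot: [-3.138, -0.011, 0.236]
force: [0.5, 0.6, 0.2]
width: 85.3
gripper_force: 0.0
```

```bash
python3 -c "
from h import *
s,im,o=lid(); print(s['clock'],s['eef_pos'],s['width'],o); print(lid('top')[2])"
```

```text
9.2 [482.09286129 270.41351094 157.19284669] 85.30748838470994 [(array([316., 192.]), array([484.9, 270.2]), array([135.5,  62.1]), np.float32(13.8), np.float64(66.2)), (array([603., 252.]), array([508.5,   3.1]), array([ 63.9, 133.4]), np.float32(-11.7), np.float64(65.2))]
[(array([327., 192.]), array([508.6,   0.6]), array([ 60.6, 134.3]), np.float32(-12.3), np.float64(65.3)), (array([419., 209.]), array([ 465.1, -246.4]), array([ 61.5, 135.5]), np.float32(-10.4), np.float64(65.3)), (array([229., 213.]), array([453.3, 261.5]), array([73.1, 61. ]), np.float32(11.1), np.float64(64.6))]
```

>>> arm_command(
  deltas=[
    {"dx":0.005,"dy":-0.045,"dz":0,"yaw":-5,"jaw":1},
    {"dx":0.01,"dy":-0.09,"dz":0,"yaw":-10,"jaw":1},
    {"dx":0.015,"dy":-0.135,"dz":0,"yaw":-15,"jaw":1},
    {"dx":0.02,"dy":-0.18,"dz":0,"yaw":-20,"jaw":1},
    {"dx":0.025,"dy":-0.22,"dz":0,"yaw":-24,"jaw":1},
    {"dx":0.03,"dy":-0.25,"dz":0,"yaw":-26,"jaw":1},
    {"dx":0.03,"dy":-0.268,"dz":0,"yaw":-26,"jaw":1},
    {"dx":0.03,"dy":-0.268,"dz":0,"yaw":-26,"jaw":1},
    {"dx":0.03,"dy":-0.268,"dz":0,"yaw":-26,"jaw":1},
    {"dx":0.03,"dy":-0.268,"dz":0,"yaw":-26,"jaw":1},
    {"dx":0.03,"dy":-0.268,"dz":0,"yaw":-26,"jaw":1},
  ],
)

```text
clock: 10.4
eef_pos: [508.3, 2.1, 150.9]
tool_rot: [-3.141, 0.001, -0.215]
force: [-0.1, 0.8, -0.1]
width: 85.0
gripper_force: 0.0
```

```bash
python3 -c "
from h import *
s,im,o=lid(); print(s['clock'],s['eef_pos'],np.degrees(s['tool_rot'][2]),o); print(lid('top')[2])"
```

```text
10.4 [508.29719289   2.10428774 150.94148095] -12.309092886814211 [(array([610., 195.]), array([ 467.5, -242.8]), array([ 59.7, 134.8]), np.float32(-10.3), np.float64(65.4)), (array([315., 194.]), array([510.2,   1.4]), array([ 61.4, 134.9]), np.float32(-12.6), np.float64(66.3)), (array([ 35., 287.]), array([487.1, 269.5]), array([128.5,  63.9]), np.float32(13.4), np.float64(66.2))]
[(array([227., 202.]), array([483.5, 269.5]), array([135.4,  62.2]), np.float32(12.3), np.float64(64.8)), (array([419., 209.]), array([ 464.7, -246.2]), array([ 61.6, 133.1]), np.float32(-9.9), np.float64(65.3))]
```

>>> arm_command(
  deltas=[
    {"dx":0.001,"dy":0,"dz":-0.03,"yaw":0,"jaw":1},
    {"dx":0.001,"dy":0,"dz":-0.06,"yaw":0,"jaw":1},
    {"dx":0.001,"dy":0,"dz":-0.09,"yaw":0,"jaw":1},
    {"dx":0.001,"dy":0,"dz":-0.115,"yaw":0,"jaw":1},
    {"dx":0.001,"dy":0,"dz":-0.13,"yaw":0,"jaw":1},
    {"dx":0.001,"dy":0,"dz":-0.133,"yaw":0,"jaw":1},
    {"dx":0.001,"dy":0,"dz":-0.133,"yaw":0,"jaw":1},
    {"dx":0.001,"dy":0,"dz":-0.133,"yaw":0,"jaw":1},
    {"dx":0.001,"dy":0,"dz":-0.133,"yaw":0,"jaw":0},
    {"dx":0.001,"dy":0,"dz":-0.133,"yaw":0,"jaw":0},
    {"dx":0.001,"dy":0,"dz":-0.133,"yaw":0,"jaw":0},
    {"dx":0.001,"dy":0,"dz":-0.133,"yaw":0,"jaw":0},
    {"dx":0.001,"dy":0,"dz":-0.133,"yaw":0,"jaw":0},
    {"dx":0.001,"dy":0,"dz":-0.133,"yaw":0,"jaw":0},
  ],
)

```text
clock: 11.9
eef_pos: [510.2, 0.6, 19.5]
tool_rot: [-3.141, -0.002, -0.217]
force: [-0.6, 0.8, 5.9]
width: 61.6
gripper_force: 66.0
```

>>> arm_command(
  deltas=[
    {"dx":0,"dy":0,"dz":0.02,"yaw":0,"jaw":0},
    {"dx":0,"dy":0,"dz":0.05,"yaw":0,"jaw":0},
    {"dx":0,"dy":0,"dz":0.08,"yaw":0,"jaw":0},
    {"dx":0,"dy":0,"dz":0.105,"yaw":0,"jaw":0},
    {"dx":0,"dy":0,"dz":0.12,"yaw":0,"jaw":0},
    {"dx":0,"dy":0,"dz":0.12,"yaw":0,"jaw":0},
    {"dx":0,"dy":0,"dz":0.12,"yaw":0,"jaw":0},
    {"dx":0,"dy":0,"dz":0.12,"yaw":0,"jaw":0},
    {"dx":0,"dy":0,"dz":0.12,"yaw":0,"jaw":0},
    {"dx":0,"dy":0,"dz":0.12,"yaw":0,"jaw":0},
  ],
)

```text
clock: 12.9
eef_pos: [509.0, 0.4, 137.5]
tool_rot: [3.141, 0.002, -0.217]
force: [-0.5, -0.3, -4.3]
width: 61.4
gripper_force: 67.3
```

```bash
python3 -c "
from h import *
ring(6)"
```

```text
[-0.017 -0.016  0.011 -0.002 -0.012 -0.045] std 0.017 range 0.056 Fz -3.63
13.15 [5.09521539e+02 3.85929671e-01 1.38128601e+02] 61.50726952627533 67.31975421309471
```

>>> arm_command(
  deltas=[
    {"dx":0.039,"dy":-0.009,"dz":0,"yaw":0,"jaw":0},
    {"dx":0.078,"dy":-0.017,"dz":0,"yaw":0,"jaw":0},
    {"dx":0.117,"dy":-0.026,"dz":0,"yaw":0,"jaw":0},
    {"dx":0.078,"dy":-0.017,"dz":0,"yaw":0,"jaw":0},
    {"dx":0.039,"dy":-0.009,"dz":0,"yaw":0,"jaw":0},
    {"dx":0,"dy":0,"dz":0,"yaw":0,"jaw":0},
    {"dx":0.039,"dy":-0.009,"dz":0,"yaw":0,"jaw":0},
    {"dx":0.078,"dy":-0.017,"dz":0,"yaw":0,"jaw":0},
    {"dx":0.117,"dy":-0.026,"dz":0,"yaw":0,"jaw":0},
    {"dx":0.078,"dy":-0.017,"dz":0,"yaw":0,"jaw":0},
    {"dx":0.039,"dy":-0.009,"dz":0,"yaw":0,"jaw":0},
    {"dx":0,"dy":0,"dz":0,"yaw":0,"jaw":0},
    {"dx":0,"dy":0,"dz":0,"yaw":0,"jaw":0},
  ],
)

```text
clock: 14.5
eef_pos: [501.1, 1.8, 137.3]
tool_rot: [3.14, 0.012, -0.216]
force: [-0.2, -0.9, -3.8]
width: 61.3
gripper_force: 67.3
```

```bash
python3 -c "
from h import *
ring(16)"
```

```text
[-0.042 -0.122 -0.03  -0.085 -0.042 -0.011 -0.08   0.009 -0.026  0.01
  0.008 -0.019 -0.067  0.02  -0.012  0.019] std 0.04 range 0.142 Fz -3.77
15.25 [5.09618777e+02 4.11255218e-01 1.38284900e+02] 61.3872452012979 67.26897731423378
```

The middle tin is silent (0.04 N m) where the left one rang at 1.4 N m. I'll put the middle tin back.

>>> arm_command(
  deltas=[
    {"dx":0,"dy":0,"dz":-0.03,"yaw":0,"jaw":0},
    {"dx":0,"dy":0,"dz":-0.06,"yaw":0,"jaw":0},
    {"dx":0,"dy":0,"dz":-0.085,"yaw":0,"jaw":0},
    {"dx":0,"dy":0,"dz":-0.1,"yaw":0,"jaw":0},
    {"dx":0,"dy":0,"dz":-0.11,"yaw":0,"jaw":0},
    {"dx":0,"dy":0,"dz":-0.115,"yaw":0,"jaw":0},
    {"dx":0,"dy":0,"dz":-0.118,"yaw":0,"jaw":0},
    {"dx":0,"dy":0,"dz":-0.12,"yaw":0,"jaw":0},
    {"dx":0,"dy":0,"dz":-0.12,"yaw":0,"jaw":0},
    {"dx":0,"dy":0,"dz":-0.12,"yaw":0,"jaw":0},
  ],
)

```text
clock: 16.3
eef_pos: [510.0, 0.4, 19.5]
tool_rot: [-3.141, -0.001, -0.217]
force: [-2.1, 0.2, 5.6]
width: 61.2
gripper_force: 67.9
```

>>> arm_command(
  deltas=[
    {"dx":0,"dy":0,"dz":0,"yaw":0,"jaw":0.85},
    {"dx":0,"dy":0,"dz":0,"yaw":0,"jaw":0.9},
    {"dx":0,"dy":0,"dz":0,"yaw":0,"jaw":1},
    {"dx":0,"dy":0,"dz":0,"yaw":0,"jaw":1},
    {"dx":0,"dy":0,"dz":0,"yaw":0,"jaw":1},
    {"dx":0,"dy":0,"dz":0.03,"yaw":0,"jaw":1},
    {"dx":0,"dy":0,"dz":0.08,"yaw":0,"jaw":1},
    {"dx":0,"dy":0,"dz":0.13,"yaw":0,"jaw":1},
    {"dx":0,"dy":0,"dz":0.133,"yaw":0,"jaw":1},
  ],
)

```text
clock: 17.2
eef_pos: [513.5, 0.3, 156.8]
tool_rot: [-3.139, -0.011, -0.218]
force: [0.9, -0.6, -0.0]
width: 85.1
gripper_force: 0.0
```

```bash
python3 -c "
from h import *
s,im,o=lid(); print(s['clock'],s['eef_pos'],s['width'],o)"
```

```text
17.2 [5.13460876e+02 2.78452762e-01 1.56763048e+02] 85.13096731779459 [(array([606., 198.]), array([ 467.3, -244.3]), array([ 62.8, 134.8]), np.float32(-9.9), np.float64(65.6)), (array([316., 200.]), array([509.7,   0.7]), array([ 61.4, 135.2]), np.float32(-12.5), np.float64(66.2)), (array([ 36., 285.]), array([491.1, 270.7]), array([123.2,  64.1]), np.float32(13.3), np.float64(66.2))]
```

>>> arm_command(
  deltas=[
    {"dx":-0.008,"dy":-0.045,"dz":0,"yaw":1,"jaw":1},
    {"dx":-0.016,"dy":-0.09,"dz":0,"yaw":2,"jaw":1},
    {"dx":-0.024,"dy":-0.135,"dz":0,"yaw":2.3,"jaw":1},
    {"dx":-0.032,"dy":-0.18,"dz":0,"yaw":2.3,"jaw":1},
    {"dx":-0.039,"dy":-0.215,"dz":0,"yaw":2.3,"jaw":1},
    {"dx":-0.042,"dy":-0.238,"dz":0,"yaw":2.3,"jaw":1},
    {"dx":-0.043,"dy":-0.246,"dz":0,"yaw":2.3,"jaw":1},
    {"dx":-0.043,"dy":-0.246,"dz":0,"yaw":2.3,"jaw":1},
    {"dx":-0.043,"dy":-0.246,"dz":0,"yaw":2.3,"jaw":1},
    {"dx":-0.043,"dy":-0.246,"dz":0,"yaw":2.3,"jaw":1},
    {"dx":-0.043,"dy":-0.246,"dz":0,"yaw":2.3,"jaw":1},
  ],
)

```text
clock: 18.35
eef_pos: [467.0, -243.9, 151.2]
tool_rot: [-3.141, 0.0, -0.175]
force: [0.4, -0.0, 0.5]
width: 85.4
gripper_force: 0.0
```

```bash
python3 -c "
from h import *
s,im,o=lid(); print(s['clock'],s['eef_pos'],np.degrees(s['tool_rot'][2]),o); print(lid('top')[2])"
```

```text
18.35 [ 467.00127204 -243.92566654  151.22833976] -10.01656094105412 [(array([318., 195.]), array([ 467.2, -246. ]), array([ 61.8, 135.2]), np.float32(-10.4), np.float64(66.3)), (array([ 27., 208.]), array([508.6,  -3.9]), array([ 58.5, 136.5]), np.float32(-14.2), np.float64(65.9))]
[(array([327., 193.]), array([507.8,   0. ]), array([ 60.9, 134.4]), np.float32(-12.3), np.float64(65.1)), (array([227., 202.]), array([483.2, 269.6]), array([136. ,  62.7]), np.float32(12.6), np.float64(64.7)), (array([418., 221.]), array([ 434.6, -240.8]), array([61.2, 71.8]), np.float32(-10.3), np.float64(65.3))]
```

>>> arm_command(
  deltas=[
    {"dx":0,"dy":0,"dz":-0.03,"yaw":0,"jaw":1},
    {"dx":0,"dy":0,"dz":-0.06,"yaw":0,"jaw":1},
    {"dx":0,"dy":0,"dz":-0.09,"yaw":0,"jaw":1},
    {"dx":0,"dy":0,"dz":-0.115,"yaw":0,"jaw":1},
    {"dx":0,"dy":0,"dz":-0.13,"yaw":0,"jaw":1},
    {"dx":0,"dy":0,"dz":-0.133,"yaw":0,"jaw":1},
    {"dx":0,"dy":0,"dz":-0.133,"yaw":0,"jaw":1},
    {"dx":0,"dy":0,"dz":-0.133,"yaw":0,"jaw":1},
    {"dx":0,"dy":0,"dz":-0.133,"yaw":0,"jaw":0},
    {"dx":0,"dy":0,"dz":-0.133,"yaw":0,"jaw":0},
    {"dx":0,"dy":0,"dz":-0.133,"yaw":0,"jaw":0},
    {"dx":0,"dy":0,"dz":-0.133,"yaw":0,"jaw":0},
    {"dx":0,"dy":0,"dz":-0.133,"yaw":0,"jaw":0},
    {"dx":0,"dy":0,"dz":-0.133,"yaw":0,"jaw":0},
  ],
)

```text
clock: 19.85
eef_pos: [467.2, -246.0, 19.4]
tool_rot: [3.141, -0.002, -0.177]
force: [-0.4, 0.9, 5.1]
width: 61.2
gripper_force: 66.4
```

>>> arm_command(
  deltas=[
    {"dx":0,"dy":0,"dz":0.02,"yaw":0,"jaw":0},
    {"dx":0,"dy":0,"dz":0.05,"yaw":0,"jaw":0},
    {"dx":0,"dy":0,"dz":0.08,"yaw":0,"jaw":0},
    {"dx":0,"dy":0,"dz":0.105,"yaw":0,"jaw":0},
    {"dx":0,"dy":0,"dz":0.12,"yaw":0,"jaw":0},
    {"dx":0,"dy":0,"dz":0.12,"yaw":0,"jaw":0},
    {"dx":0,"dy":0,"dz":0.12,"yaw":0,"jaw":0},
    {"dx":0,"dy":0,"dz":0.12,"yaw":0,"jaw":0},
    {"dx":0,"dy":0,"dz":0.12,"yaw":0,"jaw":0},
    {"dx":0,"dy":0,"dz":0.12,"yaw":0,"jaw":0},
  ],
)

```text
clock: 20.85
eef_pos: [466.1, -245.3, 137.5]
tool_rot: [-3.141, 0.002, -0.177]
force: [1.1, 0.1, -3.6]
width: 61.3
gripper_force: 67.1
```

```bash
python3 -c "
from h import *
ring(6)"
```

```text
[ 0.015 -0.023 -0.007  0.043 -0.003  0.048] std 0.026 range 0.071 Fz -3.42
21.1 [ 466.48165973 -245.5313843   138.10850411] 61.322692620801654 67.08543241024017
```

>>> arm_command(
  deltas=[
    {"dx":0.039,"dy":-0.007,"dz":0,"yaw":0,"jaw":0},
    {"dx":0.079,"dy":-0.014,"dz":0,"yaw":0,"jaw":0},
    {"dx":0.118,"dy":-0.021,"dz":0,"yaw":0,"jaw":0},
    {"dx":0.079,"dy":-0.014,"dz":0,"yaw":0,"jaw":0},
    {"dx":0.039,"dy":-0.007,"dz":0,"yaw":0,"jaw":0},
    {"dx":0,"dy":0,"dz":0,"yaw":0,"jaw":0},
    {"dx":0.039,"dy":-0.007,"dz":0,"yaw":0,"jaw":0},
    {"dx":0.079,"dy":-0.014,"dz":0,"yaw":0,"jaw":0},
    {"dx":0.118,"dy":-0.021,"dz":0,"yaw":0,"jaw":0},
    {"dx":0.079,"dy":-0.014,"dz":0,"yaw":0,"jaw":0},
    {"dx":0.039,"dy":-0.007,"dz":0,"yaw":0,"jaw":0},
    {"dx":0,"dy":0,"dz":0,"yaw":0,"jaw":0},
    {"dx":0,"dy":0,"dz":0,"yaw":0,"jaw":0},
  ],
)

```text
clock: 22.45
eef_pos: [458.2, -244.0, 137.4]
tool_rot: [-3.14, 0.011, -0.18]
force: [-0.0, -1.0, -3.8]
width: 61.0
gripper_force: 67.1
```

```bash
python3 -c "
from h import *
ring(16)"
```

```text
[-0.037 -0.175 -0.131 -0.126 -0.017 -0.058 -0.017 -0.033  0.029 -0.035
  0.03  -0.032 -0.017  0.018  0.017  0.003] std 0.058 range 0.205 Fz -3.66
23.2 [ 466.58065779 -245.55260295  138.24945941] 61.59870286424889 67.0554855465889
```

The right tin is silent too, so it's the left tin. I'll put the right one back and return.

>>> arm_command(
  deltas=[
    {"dx":0,"dy":0,"dz":-0.03,"yaw":0,"jaw":0},
    {"dx":0,"dy":0,"dz":-0.06,"yaw":0,"jaw":0},
    {"dx":0,"dy":0,"dz":-0.085,"yaw":0,"jaw":0},
    {"dx":0,"dy":0,"dz":-0.1,"yaw":0,"jaw":0},
    {"dx":0,"dy":0,"dz":-0.11,"yaw":0,"jaw":0},
    {"dx":0,"dy":0,"dz":-0.115,"yaw":0,"jaw":0},
    {"dx":0,"dy":0,"dz":-0.118,"yaw":0,"jaw":0},
    {"dx":0,"dy":0,"dz":-0.12,"yaw":0,"jaw":0},
    {"dx":0,"dy":0,"dz":-0.12,"yaw":0,"jaw":0},
    {"dx":0,"dy":0,"dz":-0.12,"yaw":0,"jaw":0},
  ],
)

```text
clock: 24.25
eef_pos: [467.0, -245.8, 19.5]
tool_rot: [3.141, -0.001, -0.177]
force: [-2.0, 1.0, 6.2]
width: 61.6
gripper_force: 67.7
```

>>> arm_command(
  deltas=[
    {"dx":0,"dy":0,"dz":0,"yaw":0,"jaw":0.85},
    {"dx":0,"dy":0,"dz":0,"yaw":0,"jaw":0.9},
    {"dx":0,"dy":0,"dz":0,"yaw":0,"jaw":1},
    {"dx":0,"dy":0,"dz":0,"yaw":0,"jaw":1},
    {"dx":0,"dy":0,"dz":0,"yaw":0,"jaw":1},
    {"dx":0,"dy":0,"dz":0.03,"yaw":0,"jaw":1},
    {"dx":0,"dy":0,"dz":0.08,"yaw":0,"jaw":1},
    {"dx":0,"dy":0,"dz":0.13,"yaw":0,"jaw":1},
    {"dx":0,"dy":0,"dz":0.133,"yaw":0,"jaw":1},
  ],
)

```text
clock: 25.15
eef_pos: [470.1, -247.6, 157.0]
tool_rot: [3.139, -0.011, -0.178]
force: [0.8, -0.7, -1.1]
width: 85.6
gripper_force: 0.0
```

```bash
python3 -c "
from h import *
s,im,o=lid(); print(s['clock'],s['eef_pos'],s['width'],o)"
```

```text
25.15 [ 470.05620467 -247.58767144  156.98313627] 85.62053607913562 [(array([312., 199.]), array([ 467.4, -245.5]), array([ 61.6, 134.5]), np.float32(-10.3), np.float64(66.3)), (array([ 28., 212.]), array([509.1,  -2. ]), array([ 60.2, 135.4]), np.float32(-12.5), np.float64(66.0))]
```

>>> arm_command(
  deltas=[
    {"dx":0.01,"dy":0.045,"dz":0,"yaw":2,"jaw":1},
    {"dx":0.018,"dy":0.09,"dz":0,"yaw":4,"jaw":1},
    {"dx":0.018,"dy":0.135,"dz":0,"yaw":7,"jaw":1},
    {"dx":0.018,"dy":0.18,"dz":0,"yaw":9,"jaw":1},
    {"dx":0.018,"dy":0.225,"dz":0,"yaw":11,"jaw":1},
    {"dx":0.018,"dy":0.27,"dz":0,"yaw":13,"jaw":1},
    {"dx":0.018,"dy":0.315,"dz":0,"yaw":15,"jaw":1},
    {"dx":0.018,"dy":0.36,"dz":0,"yaw":17,"jaw":1},
    {"dx":0.018,"dy":0.405,"dz":0,"yaw":19,"jaw":1},
    {"dx":0.018,"dy":0.45,"dz":0,"yaw":21,"jaw":1},
    {"dx":0.018,"dy":0.485,"dz":0,"yaw":23,"jaw":1},
    {"dx":0.018,"dy":0.505,"dz":0,"yaw":23.4,"jaw":1},
    {"dx":0.018,"dy":0.515,"dz":0,"yaw":23.4,"jaw":1},
    {"dx":0.018,"dy":0.515,"dz":0,"yaw":23.4,"jaw":1},
    {"dx":0.018,"dy":0.515,"dz":0,"yaw":23.4,"jaw":1},
    {"dx":0.018,"dy":0.515,"dz":0,"yaw":23.4,"jaw":1},
    {"dx":0.018,"dy":0.515,"dz":0,"yaw":23.4,"jaw":1},
    {"dx":0.018,"dy":0.515,"dz":0,"yaw":23.4,"jaw":1},
  ],
)

```text
clock: 27.0
eef_pos: [484.8, 268.5, 151.4]
tool_rot: [3.141, -0.0, 0.23]
force: [-0.1, -0.1, 0.5]
width: 85.6
gripper_force: 0.0
```

```bash
python3 -c "
from h import *
s,im,o=lid(); print(s['clock'],s['eef_pos'],np.degrees(s['tool_rot'][2]),o); print(lid('top')[2])"
```

```text
27.0 [484.81659379 268.45019194 151.43033873] 13.151811570066712 [(array([312., 195.]), array([485.6, 270.8]), array([134.5,  61.9]), np.float32(13.3), np.float64(66.2)), (array([603., 256.]), array([506.8,   2.7]), array([ 63.5, 128.1]), np.float32(-12.4), np.float64(65.1))]
[(array([327., 192.]), array([5.082e+02, 3.000e-01]), array([ 60.5, 134.3]), np.float32(-12.9), np.float64(65.3)), (array([419., 209.]), array([ 465.2, -246.2]), array([ 61.7, 135.6]), np.float32(-10.5), np.float64(65.3)), (array([229., 212.]), array([456.5, 263.1]), array([80.3, 61. ]), np.float32(13.3), np.float64(64.8))]
```

>>> arm_command(
  deltas=[
    {"dx":0.001,"dy":0.001,"dz":-0.03,"yaw":0,"jaw":1},
    {"dx":0.001,"dy":0.001,"dz":-0.06,"yaw":0,"jaw":1},
    {"dx":0.001,"dy":0.001,"dz":-0.09,"yaw":0,"jaw":1},
    {"dx":0.001,"dy":0.001,"dz":-0.115,"yaw":0,"jaw":1},
    {"dx":0.001,"dy":0.001,"dz":-0.13,"yaw":0,"jaw":1},
    {"dx":0.001,"dy":0.001,"dz":-0.133,"yaw":0,"jaw":1},
    {"dx":0.001,"dy":0.001,"dz":-0.133,"yaw":0,"jaw":1},
    {"dx":0.001,"dy":0.001,"dz":-0.133,"yaw":0,"jaw":1},
    {"dx":0.001,"dy":0.001,"dz":-0.133,"yaw":0,"jaw":0},
    {"dx":0.001,"dy":0.001,"dz":-0.133,"yaw":0,"jaw":0},
    {"dx":0.001,"dy":0.001,"dz":-0.133,"yaw":0,"jaw":0},
    {"dx":0.001,"dy":0.001,"dz":-0.133,"yaw":0,"jaw":0},
    {"dx":0.001,"dy":0.001,"dz":-0.133,"yaw":0,"jaw":0},
    {"dx":0.001,"dy":0.001,"dz":-0.133,"yaw":0,"jaw":0},
  ],
)

```text
clock: 28.5
eef_pos: [486.3, 270.7, 19.5]
tool_rot: [-3.141, -0.002, 0.231]
force: [-0.3, -1.1, 6.3]
width: 61.2
gripper_force: 67.1
```

>>> arm_command(
  deltas=[
    {"dx":0,"dy":0,"dz":0.015,"yaw":0,"jaw":0},
    {"dx":0,"dy":0,"dz":0.035,"yaw":0,"jaw":0},
    {"dx":0,"dy":0,"dz":0.06,"yaw":0,"jaw":0},
    {"dx":0,"dy":0,"dz":0.085,"yaw":0,"jaw":0},
    {"dx":0,"dy":0,"dz":0.11,"yaw":0,"jaw":0},
    {"dx":0,"dy":0,"dz":0.13,"yaw":0,"jaw":0},
    {"dx":0,"dy":0,"dz":0.145,"yaw":0,"jaw":0},
    {"dx":0,"dy":0,"dz":0.15,"yaw":0,"jaw":0},
    {"dx":0,"dy":0,"dz":0.15,"yaw":0,"jaw":0},
    {"dx":0,"dy":0,"dz":0.15,"yaw":0,"jaw":0},
  ],
)

```text
clock: 29.5
eef_pos: [484.8, 270.1, 167.7]
tool_rot: [3.141, 0.002, 0.231]
force: [0.5, -0.1, -3.6]
width: 61.1
gripper_force: 67.1
```

>>> arm_command(
  deltas=[
    {"dx":0.005,"dy":-0.004,"dz":0,"yaw":0,"jaw":0},
    {"dx":0.014,"dy":-0.012,"dz":0,"yaw":0,"jaw":0},
    {"dx":0.026,"dy":-0.022,"dz":0,"yaw":0,"jaw":0},
    {"dx":0.04,"dy":-0.034,"dz":0,"yaw":0,"jaw":0},
    {"dx":0.054,"dy":-0.046,"dz":0,"yaw":0,"jaw":0},
    {"dx":0.068,"dy":-0.058,"dz":0,"yaw":0,"jaw":0},
    {"dx":0.082,"dy":-0.07,"dz":0,"yaw":0,"jaw":0},
    {"dx":0.096,"dy":-0.082,"dz":0,"yaw":0,"jaw":0},
    {"dx":0.11,"dy":-0.094,"dz":0,"yaw":0,"jaw":0},
    {"dx":0.124,"dy":-0.106,"dz":0,"yaw":0,"jaw":0},
    {"dx":0.138,"dy":-0.118,"dz":0,"yaw":0,"jaw":0},
    {"dx":0.152,"dy":-0.13,"dz":0,"yaw":0,"jaw":0},
    {"dx":0.166,"dy":-0.142,"dz":0,"yaw":0,"jaw":0},
    {"dx":0.178,"dy":-0.152,"dz":0,"yaw":0,"jaw":0},
    {"dx":0.188,"dy":-0.161,"dz":0,"yaw":0,"jaw":0},
    {"dx":0.196,"dy":-0.168,"dz":0,"yaw":0,"jaw":0},
    {"dx":0.202,"dy":-0.174,"dz":0,"yaw":0,"jaw":0},
    {"dx":0.206,"dy":-0.178,"dz":0,"yaw":0,"jaw":0},
    {"dx":0.207,"dy":-0.179,"dz":0,"yaw":0,"jaw":0},
    {"dx":0.207,"dy":-0.179,"dz":0,"yaw":0,"jaw":0},
  ],
)

```text
clock: 31.5
eef_pos: [692.4, 91.7, 168.3]
tool_rot: [-3.141, 0.0, 0.231]
force: [-0.5, 0.6, -4.0]
width: 61.0
gripper_force: 67.0
```

>>> arm_command(
  deltas=[
    {"dx":0,"dy":0,"dz":0,"yaw":0,"jaw":0},
    {"dx":0,"dy":0,"dz":0,"yaw":0,"jaw":0},
    {"dx":0,"dy":0,"dz":0,"yaw":0,"jaw":0},
    {"dx":0,"dy":0,"dz":0,"yaw":0,"jaw":0},
    {"dx":0,"dy":0,"dz":0,"yaw":0,"jaw":0},
    {"dx":0,"dy":0,"dz":0,"yaw":0,"jaw":0},
    {"dx":0,"dy":0,"dz":0,"yaw":0,"jaw":0},
    {"dx":0,"dy":0,"dz":0,"yaw":0,"jaw":0},
    {"dx":0,"dy":0,"dz":0,"yaw":0,"jaw":0},
    {"dx":0,"dy":0,"dz":0,"yaw":0,"jaw":0},
  ],
)

```text
clock: 32.5
eef_pos: [692.6, 91.4, 168.3]
tool_rot: [-3.142, -0.0, 0.231]
force: [0.8, -0.6, -4.1]
width: 61.3
gripper_force: 67.0
```

```bash
python3 -c "
from h import *
ring(6)
im,d=get_image('scene'); cv2.imwrite('pics/s2.png',im[...,::-1])
print(lid('top')[2])"
```

```text
[-0.082 -0.007 -0.106 -0.032 -0.089 -0.012] std 0.039 range 0.099 Fz -4.17
32.75 [692.59961033  91.47041953 168.3345934 ] 61.48053783321192 67.03014269471169
[(array([328., 192.]), array([5.083e+02, 1.000e-01]), array([ 60.9, 135.7]), np.float32(-12.6), np.float64(65.3)), (array([419., 209.]), array([ 465.5, -245.7]), array([ 61.9, 134.8]), np.float32(-11.0), np.float64(65.2))]
```

View pics/s2.png

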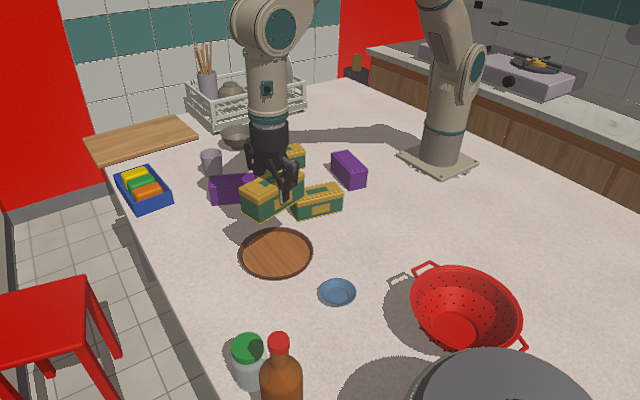

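The picture shows the left tin held level at (272,193) above the tray at (275,252), with the other tins and objects undisturbed.

```bash
python3 -c "
from cell import *
print(finish_job())"
```

```text
the job is handed in; nothing more can be done
None
```

The left tin was the one that rattled (1.4 N m against at most 0.2 N m for the other two); I handed the job in with it held level about 15 cm above the tray's centre and the other two tins back within about 1 mm of where they started, but no verdict was returned.

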